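# Dispense one screw cap and push it onto the staging mark

### The arm

A 6-joint arm with a two-finger parallel gripper is mounted at the origin on a cart in front of the work surface, level with it; the furniture and walls round the work are solid. World frame = base frame: x ahead of the robot, y to its left, z up, the work surface at z = 0. Lengths are in mm, angles in degrees, forces in N, time in s.
With the tool pointing down it reaches from about 350 to 875 mm from the base axis. Payload 15.5 kg.
Tool frame: the origin (TCP) lies at the very end of the fingers, on their centre line; the grasp point (between the pads) lies r.hold_point_z behind it (r.hold_point_z is the distance from the TCP to the grasp point, in mm); x points along the fingers, z is the direction in which the jaws open and shut, and the axes are right-handed (so a half turn about x gives the same grasp; the last joint's range is limited). The gripper opens to 85 mm and grips with 20 to 120 N. Pads are 22 mm wide; open, the fingers measure 114 mm over their backs; the gripper's body (76 mm by 85 mm) begins 54 mm behind the grasp point. The pads swing forward as they close: fully open they stand 13 mm farther back than shut.
Start: joints at [-75.716, 28.281, 77.091, -0, 74.628, -5.472], TCP at [211.256, -588.215, 231.277] pointing down, gripper open.
Joint ranges: [-166.48, 166.48], [-47.26, 123.95], [12.59, 153.08], [-70.14, 250.14], [6.76, 159.57], [-176.63, 176.63]. Speed limits (degrees/s): [108.29, 108.29, 147.25, 172.46, 172.46, 172.46].

### API

Orientations are given as [roll, pitch, yaw] about the fixed x, y, z axes, in that order (R = Rz(yaw) Ry(pitch) Rx(roll)).
In Python, from plant import r, read_camera gives the robot as it stands.
- The arm moves only by the shell command python3 -m crank 'ROWS' [FORCE]. ROWS is JSON, a list of rows, each an object of numbers: "gripper": the opening, from 0 (shut) to 1 (fully open); "tx", "ty", "tz": the shift along the tool's x, y, z in m; "yaw": the turn about the tool's x in degrees. In form: [{"gripper": .., "tx": .., "ty": .., "tz": .., "yaw": ..}, ...]. A call has 1 to 12 rows; each row is the pose to reach, as a shift and turn from the pose commanded when the call began, along the tool's axes at that moment; what a row does not reach only later rows make up. A row lasts 1/12 s, in which the tool goes at most 41.7 mm and 7.16 degrees, less where a joint would pass 70% of its speed; a pose out of reach is approached as far as the arm can. A call with a gripper value outside its range is refused whole. The fingers move at their own pace and stop on an object; FORCE is the grip in N (left out, the last holds). Time passes only in rows, so rows that repeat a pose let the fingers close. It gives the time, the measured TCP pose, the force and the opening at its end, in the units of the state.
- r.state(): the state, without advancing time (a new reading comes with each control period).
- read_camera(name): name is "scene" or "top" or "wrist"; returns a dict with "frame" (420x560x3 uint8, red, green, blue), "range_z" (420x560 float32, mm along the optical axis (not along the pixel's ray), 0 where there is no reading), "mtx" (3x3 intrinsics, pixels), "dist_coeffs" ([k1, k2, p1, p2, k3] as OpenCV has them; the pictures are not rectified), "pose" (4x4, takes a point from camera to world coordinates); the wrist camera has in their place "hand_eye" (4x4, takes a point from camera to tool coordinates, whose origin is the TCP and whose axes are the tool frame's). Camera axes: x right, y down, z forward; pixel columns grow to the right and rows downward; lengths in mm; the calibration is good to about 2 mm. A picture is of the moment at which its call begins: read the wrist's pose just before it.
- r.finish_job(): hands the job in, once; it reports no verdict.
The state is a dict: "clock": time; "q": joint angles; "dq": joint speeds; "joint_efforts": joint torques, N m; "tcp_pos": TCP position; "ee_rot": TCP orientation; "ft_force": force on the tool from outside, world axes, zero at the start; "wrist_torque": the same for the moment, N m; "grip_width": finger opening in mm.
Only numpy, scipy, OpenCV 4.12 (cv2) and the standard library are available. Lean on these libraries where they do the work, as an engineer would, in place of code of your own. Each camera call takes 0.05 s, during which the arm holds its last target. There are 200 camera calls.

### The job

Press the plunger of the cap dispenser all the way down once and let it come back up, so that a single screw cap is ejected at its front. Then push that cap aside along the bench with your fingertips, without lifting it, until all of it lies flat on the square staging mark. Dispense only the one cap and leave the other things on the bench where they stand.

Things in the scene. Friction and masses are not known exactly. Their poses are not given: they have to be found in the camera images.
- dispenser: cap dispenser fixed to the bench. Origin on the bench under the axis of its cap magazine; own -x axis = out of the front, where caps come out. Magazine: square aluminium shaft, 44 x 44 mm, 48 mm tall, slotted in front, holding three stacked black caps. Behind it a white housing, x = +22 to +122 mm, 52 mm wide (feet 72 mm), 72 mm tall, plunger on top.
- plunger_top (a point): centre of the top of the plunger's grey round button (36 mm across), on the housing 62 mm behind the magazine's axis, 125 mm above the bench when up. It moves with the plunger and is pressed straight down.
- plunger (a joint): travel of the plunger in m: 0 = up, 0.028 = fully down. A spring resists with 3 N at the top and 6 N when fully down, and brings it back up. Pressing drives a steel blade that slides the lowest cap out on the bench, 2.86 mm per mm of plunger; as the plunger rises the blade draws back and the next cap drops down.
- exit (a point): where the centre of a cap lies when fully ejected by a slow press: on the bench, 80 mm in front of the magazine's axis, 7 mm up
- cap_0_center (a point): centre (half-way up) of the lowest cap in the magazine, the one that comes out first: black round screw cap, 34 mm across, 14 mm tall, about 20 g, z axis upward; it slides directly on the bench
- cap_1_center (a point): centre of the second cap from below, same size; it must stay in the magazine
- pad: the staging mark: thin square film stuck flush to the bench, 90 x 90 mm, sides along its x and y axes, blue with a grey border, 0.8 mm thick and no obstacle (things slide over it). Origin at its centre. It lies to the left or to the right of the dispenser's front. Beyond the right-hand place lies a fixed open wooden case of small weights, lid up to about 70 mm high.
- weight: bystander, loose: steel check weight with a knob, 31 mm across, 44 mm tall, origin at the centre of its underside; stands on the side of the dispenser where the mark is not
- vial: bystander, loose: glass sample vial, 45 mm across, 79 mm tall, origin at the centre of its underside
- pot: bystander, loose: white sample pot, 49 mm across, 59 mm tall, origin at the centre of its underside
- marker: bystander, loose: marker pen lying down, 133 x 14 mm, origin at the centre of its underside
- petri: bystander, loose: empty clear petri dish, 62 mm across, 12 mm tall, origin at the centre of its underside
- cap_0: the same lowest cap; origin at the centre of its underside

How it is judged (in metres and radians):
On the way, in this order (a step that is already met when the one before it is completed fails the run):
1. the plunger is pressed all the way down (within 3 mm) (value of joint plunger above 0.025 m).
2. the plunger is up again and the first cap lies out in front of the magazine (value of joint plunger below 0.003 m and x of cap_0_center in the frame of dispenser below -0.06 m), for 0.1 s.
At the end, for the whole second after the job is handed in: The first cap lies flat and at rest on the bench, wholly on the square mark (its centre within 29 mm of the mark's centre along both sides), not standing on edge or turned over; the plunger is up (within 3 mm); the second cap is still in the magazine (within 12 mm of its axis) (x of cap_0_center in the frame of pad between -0.029 and 0.029 m and y of cap_0_center in the frame of pad between -0.029 and 0.029 m and height (world z) of cap_0_center below 0.01 m and angle between cap_0_center's own z axis and vertical below 0.1 rad and linear speed of cap_0 below 0.01 m/s and value of joint plunger below 0.003 m and horizontal distance between cap_1_center and dispenser below 0.012 m); the robot touches nothing.
It fails at once if the ejected cap is lifted (its centre more than 20 mm above the bench) (height (world z) of cap_0_center above 0.02 m).
It fails at once if a second cap leaves the magazine (more than 15 mm from its axis) (horizontal distance between cap_1_center and dispenser above 0.015 m).
It fails at once if a bystander (weight, vial, pot, marker or petri dish) is displaced by more than 20 mm (distance of any of weight, vial, pot, marker, petri from where it was at the start of the episode above 0.02 m).
It also fails if it takes over 45 s, if anything falls off the work surface, if the arm or the gripper's body presses on something with over 40 N, if the wrist force passes 120 N, or if a joint passes its speed limit or range.

## Working session

There is one attempt and no reset: what is moved stays moved. The work goes in short steps, Python scripts to look and compute and a shell command to move; the robot and the scene stay as the last step left them, time stands still between calls to the robot, and variables do not carry over. Pictures are saved under pics/ and viewed, about 8 in all and at most 12, crops included, and the job is handed in when it is done.

```bash
mkdir -p pics; cat > h.py <<'E'
import numpy as np, cv2
from plant import r, read_camera
from scipy.spatial.transform import Rotation as R
def tool():
    s=r.state(); T=np.eye(4); T[:3,:3]=R.from_euler('xyz',s['ee_rot'],degrees=True).as_matrix(); T[:3,3]=s['tcp_pos']; return T
def cam(n):
    T=tool(); c=read_camera(n)
    c['P']=T@np.array(c['hand_eye']) if n=='wrist' else np.array(c['pose']); return c
def ray(c,uv,z):
    p=cv2.undistortPoints(np.array(uv,float).reshape(-1,1,2),np.array(c['mtx']),np.array(c['dist_coeffs'])).reshape(-1,2)
    d=np.c_[p,np.ones(len(p))]@c['P'][:3,:3].T; o=c['P'][:3,3]
    return o+d*((z-o[2])/d[:,2])[:,None]
def cloud(c):
    h,w=c['range_z'].shape; v,u=np.mgrid[:h,:w]
    p=cv2.undistortPoints(np.stack([u,v],-1).reshape(-1,1,2).astype(float),np.array(c['mtx']),np.array(c['dist_coeffs'])).reshape(h,w,2)
    X=np.dstack([p,np.ones((h,w))])*c['range_z'][...,None]
    return X@c['P'][:3,:3].T+c['P'][:3,3]
def save(c,n): cv2.imwrite(n,c['frame'][...,::-1])
E
python3 - <<'E'
from h import *
print(r.state(),r.hold_point_z); print(tool().round(2))
for n in('top','scene'):
    c=cam(n); save(c,f'pics/{n}0.png'); print(n,c['P'].round(2))
    np.save(n+'.npy',c,allow_pickle=True)
E
```

```text
{'clock': 0.0, 'q': array([-7.57159453e+01,  2.83157764e+01,  7.71276716e+01, -1.96047168e-04,
        7.46297717e+01, -5.47047899e+00]), 'dq': array([ 0.07667285, -0.04633823,  0.08542109, -0.03581782, -0.07627678,
       -0.10364192]), 'joint_efforts': array([-5.15680527e-03, -8.82149935e+01, -3.83877182e+01, -5.06845172e-04,
        9.89557273e-03,  6.12382337e-05]), 'tcp_pos': array([ 211.1671145 , -587.85013854,  230.68738754]), 'ee_rot': array([174.67739218,  89.92678004, 104.43197795]), 'ft_force': array([-0.37634519,  0.01469299,  0.24489535]), 'wrist_torque': array([ 0.03196541, -0.03998933,  0.01889763]), 'grip_width': 85.77883832761349} 18.700000000000003
[[-0.0000e+00  9.4000e-01  3.4000e-01  2.1117e+02]
 [ 0.0000e+00  3.4000e-01 -9.4000e-01 -5.8785e+02]
 [-1.0000e+00  0.0000e+00 -0.0000e+00  2.3069e+02]
 [ 0.0000e+00  0.0000e+00  0.0000e+00  1.0000e+00]]
top [[-2.00000e-02 -9.90000e-01  1.10000e-01  4.11250e+02]
 [-1.00000e+00  2.00000e-02  2.00000e-02 -1.20700e+02]
 [-2.00000e-02 -1.10000e-01 -9.90000e-01  1.23477e+03]
 [ 0.00000e+00  0.00000e+00  0.00000e+00  1.00000e+00]]
scene [[-6.8000e-01 -4.6000e-01  5.7000e-01 -1.6870e+02]
 [-7.3000e-01  4.2000e-01 -5.4000e-01  5.2886e+02]
 [ 1.0000e-02 -7.8000e-01 -6.2000e-01  8.3287e+02]
 [ 0.0000e+00  0.0000e+00  0.0000e+00  1.0000e+00]]
```

View pics/top0.png

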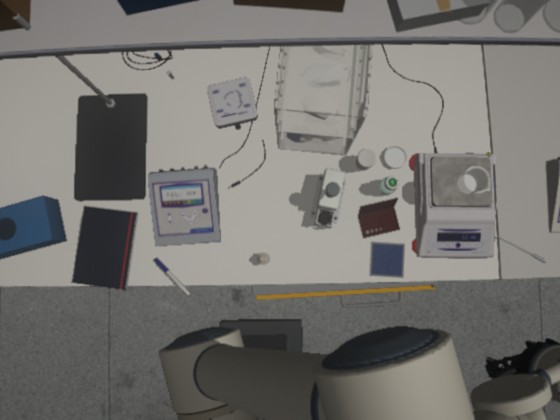

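View pics/scene0.png

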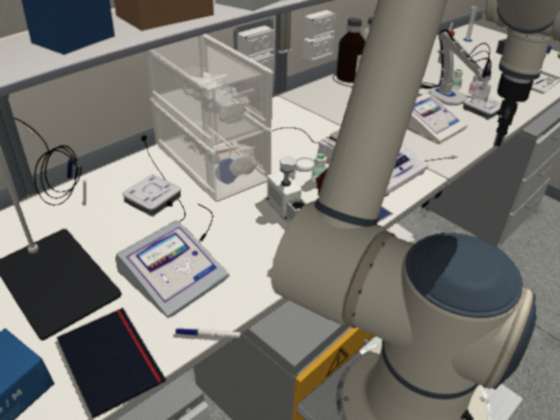

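The top view shows the dispenser at about (328,198) with its front towards the robot. The blue mark is at (387,260), the case at (379,218) and the weight at (262,258).

```bash
python3 - <<'E'
from h import *
c=np.load('top.npy',allow_pickle=True).item()
f=c['frame']; X=cloud(c)
crop=f[140:290,230:430]; cv2.imwrite('pics/crop.png',cv2.resize(crop[...,::-1],(800,600),interpolation=cv2.INTER_CUBIC))
hsv=cv2.cvtColor(f,cv2.COLOR_RGB2HSV)
m=np.zeros(f.shape[:2],np.uint8); m[235:285,360:412]=1
b=((hsv[...,0]>100)&(hsv[...,0]<135)&(hsv[...,1]>60)).astype(np.uint8)*m
k=max(cv2.findContours(b,0,2)[0],key=cv2.contourArea); rc=cv2.minAreaRect(k); bx=cv2.boxPoints(rc)
print('pad',rc,ray(c,[rc[0]],0.8),ray(c,bx,0.8).round(1))
def blob(z0,z1,box):
    u0,v0,u1,v1=box; mm=np.zeros(m.shape,bool); mm[v0:v1,u0:u1]=1
    mm&=(X[...,2]>z0)&(X[...,2]<z1); P=X[mm]
    if len(P)<3: return print('none',box)
    q=cv2.minAreaRect(P[:,:2].astype(np.float32)); print(z0,len(P),'med',np.median(P,0).round(1),'rect',np.array(q[0]).round(1),np.array(q[1]).round(1),round(q[2],1))
D=(300,150,352,240)
blob(110,140,D);blob(60,80,D);blob(40,54,D);blob(40,80,D)
blob(10,60,(240,240,285,275))
blob(15,90,(355,195,405,240));
for bx in((355,145,375,172),(380,140,408,170),(378,172,402,198)): blob(20,100,bx)
blob(5,30,(145,250,200,300))
E
```

```text
pad ((386.9261779785156, 259.3292541503906), (29.288169860839844, 29.288169860839844), 3.1798300743103027) [[ 417.69027179 -385.97289351    0.8       ]] [[ 382.2 -343.7    0.8]
 [ 459.3 -350.7    0.8]
 [ 453.3 -428.7    0.8]
 [ 376.2 -421.2    0.8]]
110 167 med [ 588.5 -235.1  124.2] rect [ 588.  -234.7] [31.9 32.6] 87.8
60 638 med [ 599.6 -234.9   71.5] rect [ 626.9 -244.1] [ 52.3 159.4] 76.4
40 230 med [ 532.8 -221.5   45. ] rect [ 608.3 -237.2] [ 49.4 203.1] 76.0
40 886 med [ 576.4 -230.2   70.3] rect [ 607.9 -239.1] [ 53.  202.8] 76.4
10 115 med [427.1 -59.5  31.5] rect [428.4 -57.9] [28.7 28.5] 89.9
15 522 med [ 547.5 -358.3   37.2] rect [ 524.2 -362.8] [78.3 99.7] 12.5
20 288 med [ 677.1 -329.6   58.8] rect [ 679.3 -330. ] [43.1 47.7] 87.5
none (380, 140, 408, 170)
20 281 med [ 606.  -383.2   71.8] rect [ 608.6 -386.4] [44.  37.6] 32.0
5 264 med [386.3 186.2  11.9] rect [396.7 184.7] [122.5  99.2] 74.0
```

View pics/crop.png

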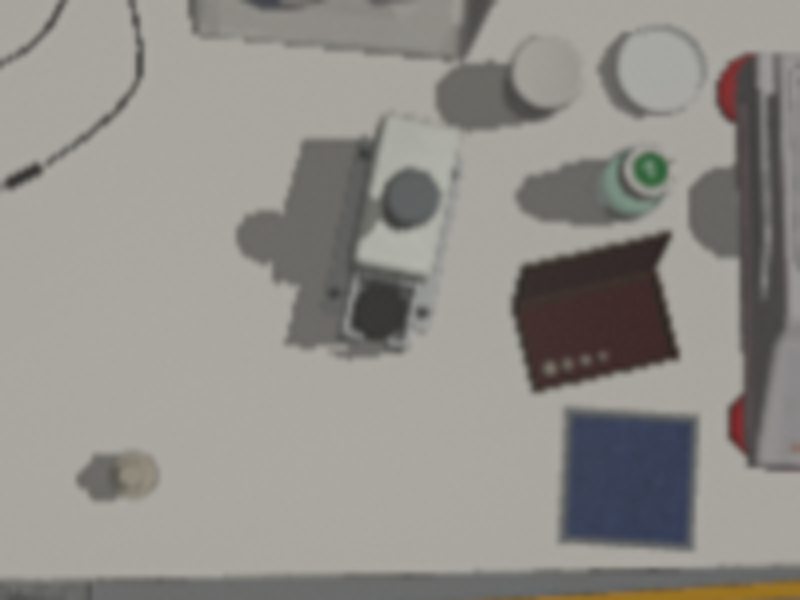

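```bash
cat >> h.py <<'E'
def go(x,y,z=None,ang=None):
    T=tool(); z=T[2,3] if z is None else z
    d=T[:3,:3].T@(np.array([x,y,z])-T[:3,3])/1000
    a=np.degrees(np.arctan2(T[1,2],T[0,2])); print('at',T[:3,3].round(1),'jaw ang',a.round(1),'-> txyz',d.round(4),'yaw',None if ang is None else round(a-ang,1))
E
python3 - <<'E'
from h import *
c=np.load('top.npy',allow_pickle=True).item()
uv=lambda a,b:[230+a/4,140+b/4]
print('mag',ray(c,[uv(378,312)],40),'case',ray(c,[uv(535,390),uv(678,355)],15),ray(c,[uv(520,265),uv(670,235)],60))
print('housing front',ray(c,[uv(358,268),uv(430,280)],72), 'back',ray(c,[uv(388,112),uv(462,128)],72))
go(588,-235,231,-10)
E
```

```text
mag [[ 527.07694474 -220.13503143   40.        ]] case [[ 476.03893416 -323.99147506   15.        ]
 [ 497.17149153 -419.48089264   15.        ]] [[ 553.45494213 -309.82916394   60.        ]
 [ 570.94069323 -406.8131672    60.        ]]
housing front [[ 552.06449496 -205.65619344   72.        ]
 [ 543.57982442 -250.78760662   72.        ]] back [[ 651.69852299 -227.53740653   72.        ]
 [ 640.44885576 -274.29599864   72.        ]]
at [ 211.2 -587.9  230.7] jaw ang -70.2 -> txyz [ 0.      0.4739 -0.2047] yaw -60.2
```

```bash
python3 -m crank '[{"gripper":0,"ty":0.02,"tz":-0.01,"yaw":-3},{"gripper":0,"ty":0.05,"tz":-0.022,"yaw":-8},{"gripper":0,"ty":0.085,"tz":-0.037,"yaw":-13},{"gripper":0,"ty":0.12,"tz":-0.052,"yaw":-18},{"gripper":0,"ty":0.155,"tz":-0.067,"yaw":-23},{"gripper":0,"ty":0.19,"tz":-0.082,"yaw":-28},{"gripper":0,"ty":0.225,"tz":-0.097,"yaw":-33},{"gripper":0,"ty":0.26,"tz":-0.112,"yaw":-38},{"gripper":0,"ty":0.295,"tz":-0.127,"yaw":-43},{"gripper":0,"ty":0.33,"tz":-0.142,"yaw":-48},{"gripper":0,"ty":0.355,"tz":-0.153,"yaw":-53},{"gripper":0,"ty":0.37,"tz":-0.16,"yaw":-58}]' 40
python3 - <<'E'
from h import *
print(r.state()['ft_force'].round(1))
c=cam('wrist'); save(c,'pics/w1.png'); np.save('w1.npy',c,allow_pickle=True)
go(588,-235,231,-10)
E
```

```text
[-0.3  0.4  0.6]
at [ 211.2 -587.9  230.8] jaw ang -70.2 -> txyz [ 1.000e-04  4.739e-01 -2.048e-01] yaw -60.2validation failed for argument at $[0]...
```

View pics/w1.png

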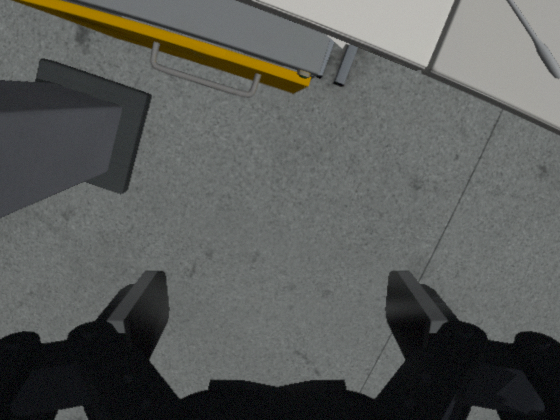

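The call was refused and nothing moved; the picture shows only the floor and the open fingers. Each row probably needs all five fields, so I'll add tx.

```bash
python3 -m crank '[{"gripper":0,"tx":0,"ty":0.02,"tz":-0.01,"yaw":-3},{"gripper":0,"tx":0,"ty":0.05,"tz":-0.022,"yaw":-8},{"gripper":0,"tx":0,"ty":0.085,"tz":-0.037,"yaw":-13},{"gripper":0,"tx":0,"ty":0.12,"tz":-0.052,"yaw":-18},{"gripper":0,"tx":0,"ty":0.155,"tz":-0.067,"yaw":-23},{"gripper":0,"tx":0,"ty":0.19,"tz":-0.082,"yaw":-28},{"gripper":0,"tx":0,"ty":0.225,"tz":-0.097,"yaw":-33},{"gripper":0,"tx":0,"ty":0.26,"tz":-0.112,"yaw":-38},{"gripper":0,"tx":0,"ty":0.295,"tz":-0.127,"yaw":-43},{"gripper":0,"tx":0,"ty":0.33,"tz":-0.142,"yaw":-48},{"gripper":0,"tx":0,"ty":0.355,"tz":-0.153,"yaw":-53},{"gripper":0,"tx":0,"ty":0.37,"tz":-0.16,"yaw":-58}]' 40
python3 - <<'E'
from h import *
print(r.state()['ft_force'].round(1))
go(588,-235,231,-10)
E
```

```text
clock: 1.15
tcp_pos: [507.3, -310.1, 231.1]
ee_rot: [83.5, 90.0, 71.6]
ft_force: [-0.1, 0.5, -1.5]
grip_width: 0.1
[-0.1  0.5 -1.5]
at [ 507.3 -310.1  231.1] jaw ang -11.9 -> txyz [0.0002 0.0901 0.0635] yaw -1.9
```

```bash
python3 -m crank '[{"gripper":0,"tx":0.005,"ty":0.015,"tz":0.01,"yaw":0},{"gripper":0,"tx":0.015,"ty":0.035,"tz":0.024,"yaw":-1},{"gripper":0,"tx":0.025,"ty":0.055,"tz":0.038,"yaw":-2},{"gripper":0,"tx":0.035,"ty":0.075,"tz":0.052,"yaw":-2},{"gripper":0,"tx":0.045,"ty":0.085,"tz":0.06,"yaw":-2},{"gripper":0,"tx":0.05,"ty":0.09,"tz":0.0635,"yaw":-2},{"gripper":0,"tx":0.05,"ty":0.09,"tz":0.0635,"yaw":-2},{"gripper":0,"tx":0.05,"ty":0.09,"tz":0.0635,"yaw":-2}]'
python3 - <<'E'
from h import *
c=cam('wrist'); save(c,'pics/w2.png'); np.save('w2.npy',c,allow_pickle=True)
X=cloud(c); z=X[...,2]; 
m=(z>118)&(z<130)&(np.hypot(X[...,0]-588,X[...,1]+235)<30); P=X[m]
print(len(P)); 
if len(P)>20: print(np.median(P,0),cv2.minAreaRect(P[:,:2].astype(np.float32)))
m=(z>66)&(z<77)&(np.hypot(X[...,0]-588,X[...,1]+235)<80); P=X[m]; print(len(P),cv2.minAreaRect(P[:,:2].astype(np.float32)) if len(P) else '')
print(r.state()['ft_force'])
go(588,-235,128)
E
```

```text
clock: 1.82
tcp_pos: [586.0, -238.5, 181.1]
ee_rot: [-173.5, 90.0, 176.2]
ft_force: [-0.5, 0.2, -0.4]
grip_width: 0.1
2937
[ 588.67786319 -232.04632301  126.00312918] ((588.3894653320312, -233.4302520751953), (35.217777252197266, 35.05003356933594), 63.43449783325195)
7505 ((598.3289184570312, -235.9982147216797), (52.47330093383789, 100.51882934570312), 76.25059509277344)
[-0.39061986 -1.08409782 -0.12116409]
at [ 586.  -238.9  181.6] jaw ang -10.3 -> txyz [0.0536 0.0043 0.0013] yaw None
```

View pics/w2.png

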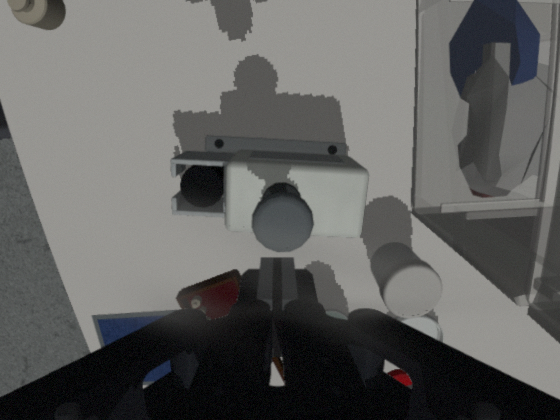

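The picture shows the button at (282,218), just ahead of the fingertips, and the magazine at (203,183). From the depth data the button is at (588.4, -233.5), with its top at 126 and the axis at 13.75°. Next I'll press slowly.

```bash
python3 -m crank '[{"gripper":0,"tx":0.015,"ty":0.004,"tz":0.001,"yaw":0},{"gripper":0,"tx":0.032,"ty":0.0055,"tz":0.0015,"yaw":0},{"gripper":0,"tx":0.045,"ty":0.0055,"tz":0.0015,"yaw":0},{"gripper":0,"tx":0.053,"ty":0.0055,"tz":0.0015,"yaw":0},{"gripper":0,"tx":0.056,"ty":0.0055,"tz":0.0015,"yaw":0},{"gripper":0,"tx":0.058,"ty":0.0055,"tz":0.0015,"yaw":0},{"gripper":0,"tx":0.06,"ty":0.0055,"tz":0.0015,"yaw":0},{"gripper":0,"tx":0.062,"ty":0.0055,"tz":0.0015,"yaw":0},{"gripper":0,"tx":0.064,"ty":0.0055,"tz":0.0015,"yaw":0},{"gripper":0,"tx":0.066,"ty":0.0055,"tz":0.0015,"yaw":0},{"gripper":0,"tx":0.068,"ty":0.0055,"tz":0.0015,"yaw":0},{"gripper":0,"tx":0.07,"ty":0.0055,"tz":0.0015,"yaw":0}]'
python3 -m crank '[{"gripper":0,"tx":0.002,"ty":0,"tz":0,"yaw":0},{"gripper":0,"tx":0.004,"ty":0,"tz":0,"yaw":0},{"gripper":0,"tx":0.006,"ty":0,"tz":0,"yaw":0},{"gripper":0,"tx":0.008,"ty":0,"tz":0,"yaw":0},{"gripper":0,"tx":0.01,"ty":0,"tz":0,"yaw":0},{"gripper":0,"tx":0.012,"ty":0,"tz":0,"yaw":0},{"gripper":0,"tx":0.0135,"ty":0,"tz":0,"yaw":0},{"gripper":0,"tx":0.0145,"ty":0,"tz":0,"yaw":0},{"gripper":0,"tx":0.0145,"ty":0,"tz":0,"yaw":0}]'
```

```text
clock: 2.87
tcp_pos: [589.1, -233.4, 112.2]
ee_rot: [-34.4, 89.9, -44.7]
ft_force: [-3.7, -2.2, 5.2]
grip_width: 0.1
clock: 3.62
tcp_pos: [589.1, -233.4, 97.6]
ee_rot: [-36.0, 89.9, -46.3]
ft_force: [-4.1, -1.6, 5.2]
grip_width: 0.2
```

```bash
python3 -m crank '[{"gripper":0,"tx":0.001,"ty":0,"tz":0,"yaw":0},{"gripper":0,"tx":0.0015,"ty":0,"tz":0,"yaw":0},{"gripper":0,"tx":0.0015,"ty":0,"tz":0,"yaw":0}]'
python3 - <<'E'
from h import *
c=cam('wrist'); save(c,'pics/w3.png')
print(r.state()['ft_force'],r.state()['tcp_pos'])
E
```

```text
clock: 3.87
tcp_pos: [589.3, -233.5, 96.9]
ee_rot: [-30.6, 89.9, -40.8]
ft_force: [-6.7, -0.0, 14.8]
grip_width: -0.1
[-6.60439464 -0.89719446 15.29906171] [ 589.2434511  -233.4963919    96.95423073]
```

View pics/w3.png

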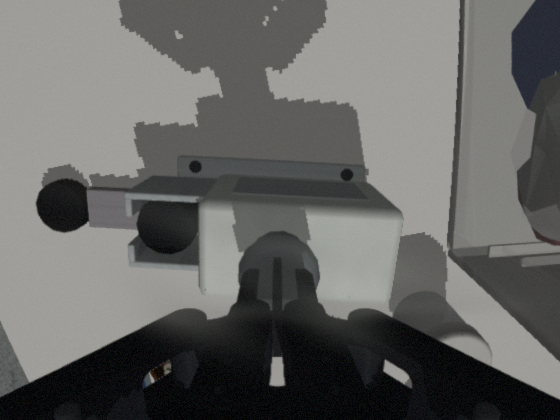

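The stop is reached (force up to 15 N), and the cap is out at (65,205) in front of the blade. Now I'll release upward.

```bash
python3 -m crank '[{"gripper":0,"tx":-0.003,"ty":0,"tz":0,"yaw":0},{"gripper":0,"tx":-0.006,"ty":0,"tz":0,"yaw":0},{"gripper":0,"tx":-0.01,"ty":0,"tz":0,"yaw":0},{"gripper":0,"tx":-0.014,"ty":0,"tz":0,"yaw":0},{"gripper":0,"tx":-0.018,"ty":0,"tz":0,"yaw":0},{"gripper":0,"tx":-0.022,"ty":0,"tz":0,"yaw":0},{"gripper":0,"tx":-0.026,"ty":0,"tz":0,"yaw":0},{"gripper":0,"tx":-0.031,"ty":0,"tz":0,"yaw":0},{"gripper":0,"tx":-0.045,"ty":0,"tz":0,"yaw":0},{"gripper":0,"tx":-0.065,"ty":0,"tz":0,"yaw":0},{"gripper":0,"tx":-0.08,"ty":0,"tz":0,"yaw":0},{"gripper":0,"tx":-0.085,"ty":0,"tz":0,"yaw":0}]'
python3 - <<'E'
from h import *
c=cam('wrist'); save(c,'pics/w4.png'); X=cloud(c); z=X[...,2]
def rect(m,n):
    P=X[m]; print(n,len(P),np.median(P,0).round(1) if len(P) else '',cv2.minAreaRect(P[:,:2].astype(np.float32)) if len(P)>3 else '')
rect((z>8)&(z<20)&(np.hypot(X[...,0]-450,X[...,1]+200)<35),'cap')
dark=(c['frame'].max(2)<50)&(np.hypot(X[...,0]-450,X[...,1]+200)<35); rect(dark&(z>8),'dark')
rect((z>118)&(z<132)&(np.hypot(X[...,0]-588,X[...,1]+233)<30),'button')
k=[q for q in cv2.findContours(dark.astype(np.uint8),0,2)[0]]
if k:
    k=max(k,key=cv2.contourArea); e=cv2.minEnclosingCircle(k); print(e,ray(c,[e[0]],10))
P=np.array([450.5,-199.8]); Q=np.array([417.7,-386]); u=(Q-P)/np.linalg.norm(Q-P); print(u,np.degrees(np.arctan2(u[1],u[0])),P-u*45)
go(*(P-u*45),60,np.degrees(np.arctan2(u[1],u[0]))+90)
E
```

```text
clock: 4.92
tcp_pos: [589.8, -233.2, 182.6]
ee_rot: [-12.0, 89.8, -22.2]
ft_force: [0.4, 0.1, 0.6]
grip_width: 0.0
cap 1259 [ 452.6 -200.9   15.4] ((451.30322265625, -201.12600708007812), (33.89679718017578, 33.154327392578125), 86.5188980102539)
dark 1170 [ 453.3 -200.5   15.4] ((452.1714172363281, -200.7831573486328), (32.76903533935547, 32.254337310791016), 70.20874786376953)
button 2778 [ 589.  -231.5  126. ] ((588.909423828125, -232.37762451171875), (33.01517105102539, 34.84410095214844), 77.40769958496094)
((115.88728332519531, 178.9913330078125), 20.50840950012207) [[ 451.68381013 -200.89095501   10.        ]]
[-0.1734836  -0.98483676] -99.99042487230346 [ 458.30676185 -155.48234585]
at [ 589.8 -233.2  182.4] jaw ang -10.2 -> txyz [ 0.122   0.0532 -0.1436] yaw -0.2
```

View pics/w4.png

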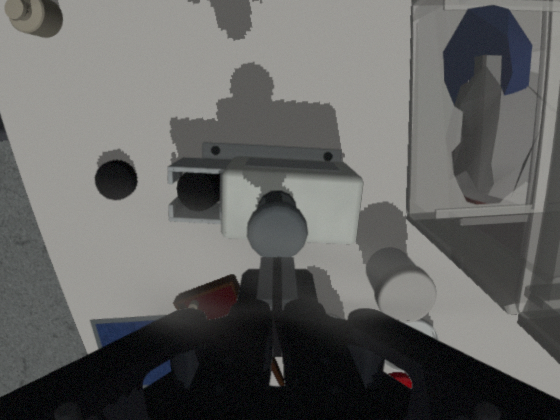

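The cap is alone at (116,179) in front of the magazine, world (451.3, -201), and the button is up again. Now I'll move behind the cap with the jaws about 20 mm open, ready to push along tool -y.

```bash
python3 -m crank '[{"gripper":0.24,"tx":0,"ty":0.008,"tz":-0.015,"yaw":0},{"gripper":0.24,"tx":0,"ty":0.017,"tz":-0.04,"yaw":0},{"gripper":0.24,"tx":0.01,"ty":0.027,"tz":-0.07,"yaw":0},{"gripper":0.24,"tx":0.03,"ty":0.037,"tz":-0.1,"yaw":0},{"gripper":0.24,"tx":0.05,"ty":0.047,"tz":-0.125,"yaw":0},{"gripper":0.24,"tx":0.07,"ty":0.052,"tz":-0.14,"yaw":0},{"gripper":0.24,"tx":0.095,"ty":0.052,"tz":-0.143,"yaw":0},{"gripper":0.24,"tx":0.12,"ty":0.052,"tz":-0.143,"yaw":0},{"gripper":0.24,"tx":0.145,"ty":0.052,"tz":-0.143,"yaw":0},{"gripper":0.24,"tx":0.162,"ty":0.052,"tz":-0.143,"yaw":0},{"gripper":0.24,"tx":0.168,"ty":0.052,"tz":-0.143,"yaw":0},{"gripper":0.24,"tx":0.17,"ty":0.052,"tz":-0.143,"yaw":0}]'
python3 - <<'E'
from h import *
c=cam('wrist'); save(c,'pics/w5.png'); X=cloud(c)
m=(c['frame'].max(2)<50)&(X[...,2]>8)&(X[...,2]<20)&(np.hypot(X[...,0]-450,X[...,1]+200)<30); P=X[m]; print(len(P), cv2.minAreaRect(P[:,:2].astype(np.float32)) if len(P)>3 else '')
print(r.state()['ft_force']); go(459.5,-156,3,-10)
E
```

```text
clock: 5.97
tcp_pos: [456.6, -155.8, 9.0]
ee_rot: [163.7, 89.8, 153.4]
ft_force: [-0.1, 0.9, 0.8]
grip_width: 20.6
2825 ((449.36334228515625, -195.46334838867188), (31.604154586791992, 23.912029266357422), 6.239776611328125)
[-0.20464638 -0.46613855  0.24214436]
at [ 457.  -156.     9.6] jaw ang -10.2 -> txyz [0.0066 0.0005 0.0025] yaw -0.2
```

View pics/w5.png

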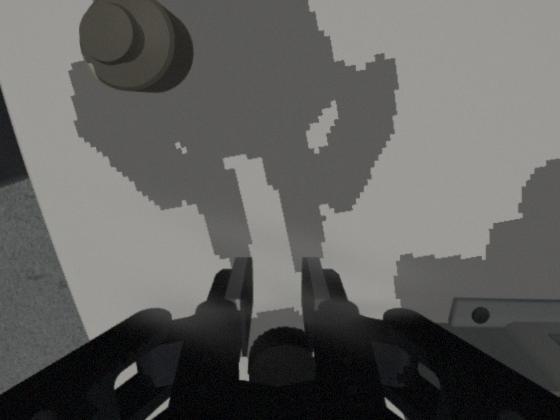

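The cap is centred between the fingers, at (282,350) against the finger centre line at 277. I'll lower a little and push.

```bash
python3 -m crank '[{"gripper":0.24,"tx":0.004,"ty":0,"tz":0.002,"yaw":0},{"gripper":0.24,"tx":0.006,"ty":-0.004,"tz":0.002,"yaw":0},{"gripper":0.24,"tx":0.006,"ty":-0.01,"tz":0.002,"yaw":0},{"gripper":0.24,"tx":0.006,"ty":-0.015,"tz":0.002,"yaw":0},{"gripper":0.24,"tx":0.006,"ty":-0.019,"tz":0.002,"yaw":0},{"gripper":0.24,"tx":0.006,"ty":-0.023,"tz":0.002,"yaw":0},{"gripper":0.24,"tx":0.006,"ty":-0.027,"tz":0.002,"yaw":0},{"gripper":0.24,"tx":0.006,"ty":-0.032,"tz":0.002,"yaw":0},{"gripper":0.24,"tx":0.006,"ty":-0.037,"tz":0.002,"yaw":0},{"gripper":0.24,"tx":0.006,"ty":-0.042,"tz":0.002,"yaw":0},{"gripper":0.24,"tx":0.006,"ty":-0.047,"tz":0.002,"yaw":0},{"gripper":0.24,"tx":0.006,"ty":-0.052,"tz":0.002,"yaw":0}]'
python3 - <<'E'
from h import *
c=cam('wrist'); save(c,'pics/w6.png')
print(r.state()['ft_force']); go(422,-361.4,3,-10)
E
```

```text
clock: 7.02
tcp_pos: [450.1, -208.4, 4.3]
ee_rot: [131.0, 90.0, 120.8]
ft_force: [0.0, 0.4, 0.3]
grip_width: 20.4
[ 7.15275867e-04 -2.17465187e+00  5.51193530e-02]
at [ 450.2 -209.1    4.3] jaw ang -10.3 -> txyz [ 0.0013 -0.1549 -0.0006] yaw -0.3
```

View pics/w6.png

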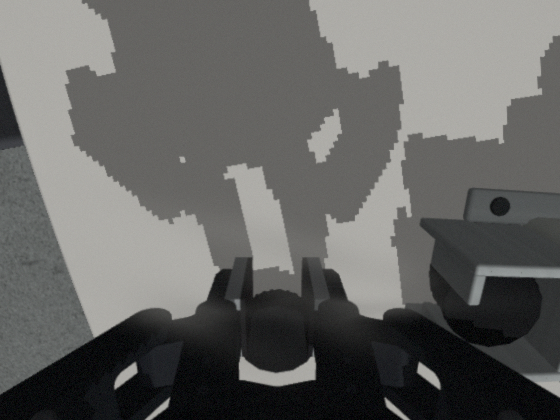

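The cap is nested against both fingertips at (278,330). I'll keep pushing.

```bash
python3 -m crank '[{"gripper":0.24,"tx":0.001,"ty":-0.005,"tz":0,"yaw":0},{"gripper":0.24,"tx":0.001,"ty":-0.011,"tz":0,"yaw":0},{"gripper":0.24,"tx":0.001,"ty":-0.018,"tz":0,"yaw":0},{"gripper":0.24,"tx":0.001,"ty":-0.025,"tz":0,"yaw":0},{"gripper":0.24,"tx":0.001,"ty":-0.032,"tz":0,"yaw":0},{"gripper":0.24,"tx":0.001,"ty":-0.039,"tz":0,"yaw":0},{"gripper":0.24,"tx":0.001,"ty":-0.046,"tz":0,"yaw":0},{"gripper":0.24,"tx":0.001,"ty":-0.053,"tz":0,"yaw":0},{"gripper":0.24,"tx":0.001,"ty":-0.06,"tz":0,"yaw":0},{"gripper":0.24,"tx":0.001,"ty":-0.067,"tz":0,"yaw":0},{"gripper":0.24,"tx":0.001,"ty":-0.073,"tz":0,"yaw":0},{"gripper":0.24,"tx":0.001,"ty":-0.078,"tz":0,"yaw":0}]'
python3 -m crank '[{"gripper":0.24,"tx":0,"ty":-0.006,"tz":0,"yaw":0},{"gripper":0.24,"tx":0,"ty":-0.013,"tz":0,"yaw":0},{"gripper":0.24,"tx":0,"ty":-0.02,"tz":0,"yaw":0},{"gripper":0.24,"tx":0,"ty":-0.027,"tz":0,"yaw":0},{"gripper":0.24,"tx":0,"ty":-0.034,"tz":0,"yaw":0},{"gripper":0.24,"tx":0,"ty":-0.041,"tz":0,"yaw":0},{"gripper":0.24,"tx":0,"ty":-0.048,"tz":0,"yaw":0},{"gripper":0.24,"tx":0,"ty":-0.055,"tz":0,"yaw":0},{"gripper":0.24,"tx":0,"ty":-0.062,"tz":0,"yaw":0},{"gripper":0.24,"tx":0,"ty":-0.068,"tz":0,"yaw":0},{"gripper":0.24,"tx":0,"ty":-0.072,"tz":0,"yaw":0},{"gripper":0.24,"tx":0,"ty":-0.075,"tz":0,"yaw":0}]'
python3 - <<'E'
from h import *
c=cam('wrist'); save(c,'pics/w7.png')
print(r.state()['ft_force']); go(422,-361.4,3,-10)
E
```

```text
clock: 8.07
tcp_pos: [436.2, -285.3, 3.3]
ee_rot: [-41.2, 90.0, -51.5]
ft_force: [0.4, 0.4, 1.0]
grip_width: 20.3
clock: 9.07
tcp_pos: [422.9, -359.0, 3.3]
ee_rot: [-45.1, 90.0, -55.3]
ft_force: [0.1, 0.2, 0.5]
grip_width: 20.4
[-0.44840446  0.32448941 -1.03712213]
at [ 423.  -359.3    3.3] jaw ang -10.3 -> txyz [ 0.0003 -0.0022 -0.0006] yaw -0.3
```

View pics/w7.png

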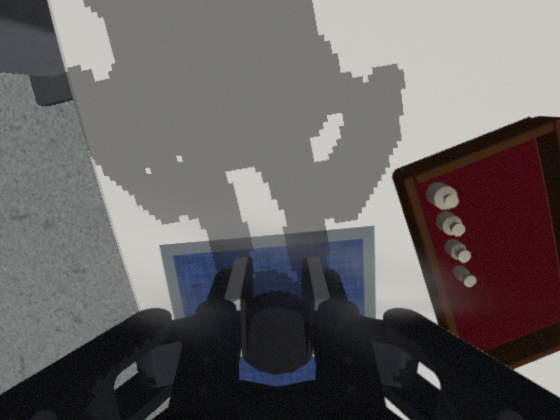

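The cap is on the blue mark, at about (278,335). I'll back off, rise and check from the side.

```bash
python3 -m crank '[{"gripper":0.24,"tx":0,"ty":0.003,"tz":0,"yaw":0},{"gripper":0.24,"tx":0,"ty":0.012,"tz":0,"yaw":0},{"gripper":0.24,"tx":0,"ty":0.022,"tz":0,"yaw":0},{"gripper":0.24,"tx":-0.005,"ty":0.03,"tz":0,"yaw":0},{"gripper":0.24,"tx":-0.025,"ty":0.03,"tz":0,"yaw":0},{"gripper":0.24,"tx":-0.05,"ty":0.02,"tz":0,"yaw":0},{"gripper":0.24,"tx":-0.08,"ty":0.0,"tz":0,"yaw":0},{"gripper":0.24,"tx":-0.11,"ty":-0.03,"tz":0,"yaw":0},{"gripper":0.24,"tx":-0.14,"ty":-0.06,"tz":0,"yaw":0},{"gripper":0.24,"tx":-0.17,"ty":-0.08,"tz":0,"yaw":0},{"gripper":0.24,"tx":-0.18,"ty":-0.09,"tz":0,"yaw":0},{"gripper":0.24,"tx":-0.18,"ty":-0.09,"tz":0,"yaw":0}]'
python3 - <<'E'
from h import *
c=cam('wrist'); save(c,'pics/w8.png'); X=cloud(c); f=c['frame']; hsv=cv2.cvtColor(f,cv2.COLOR_RGB2HSV)
near=np.hypot(X[...,0]-418,X[...,1]+386)<75
m=near&(X[...,2]>9)&(X[...,2]<20)&(f.max(2)<60); P=X[m]; print('cap',len(P),np.median(P,0),cv2.minAreaRect(P[:,:2].astype(np.float32)))
b=near&(hsv[...,0]>100)&(hsv[...,0]<135)&(hsv[...,1]>90)&(X[...,2]<6); P=X[b]; print('blue',len(P),cv2.minAreaRect(P[:,:2].astype(np.float32)))
t=cam('top'); save(t,'pics/top1.png'); print(r.state()['tcp_pos'],r.state()['ft_force'])
E
```

```text
clock: 10.12
tcp_pos: [407.9, -449.2, 186.7]
ee_rot: [-45.4, 89.7, -55.7]
ft_force: [-1.0, -0.3, 0.0]
grip_width: 20.4
cap 1842 [ 422.21958741 -381.00868743   15.52440443] ((447.7247314453125, -369.7671203613281), (64.5716781616211, 92.75740814208984), 85.78217315673828)
blue 7459 ((416.3377685546875, -385.1726989746094), (79.7713851928711, 79.68426513671875), 85.34041595458984)
[ 407.07612222 -445.79595487  183.11774784] [-0.67977502  0.78296097 -0.7517485 ]
```

View pics/w8.png

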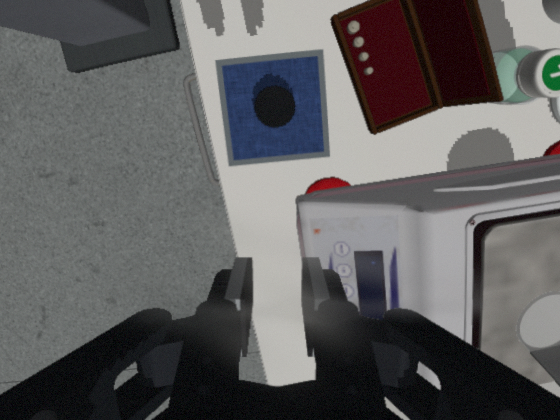

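The cap lies flat at (274,106), inside the mark on every side. That puts it at about (422, -381), with the mark's centre at (416, -385). The gripper is clear of everything, so I'll hand in.

```bash
python3 -c "
from plant import r
print(r.finish_job())"
```

```text
the job is handed in; nothing more can be done
None
```

I pressed the plunger down to its stop once and let it rise. I then pushed the ejected cap along the bench onto the staging mark with two fingertips and handed the job in at about 10 s on the robot's clock.

- **Press:** At the bottom the fingertips stood at z = 97 mm and the force rose to 15 N. After release the button measured 126 mm high again.
- **Cap:** It came out as a single cap at (451, -201). It ended flat, with its top at about 15 mm, at about (422, -381). The mark's centre is at about (416, -385), so the cap is roughly 6 mm off along x and 4 mm along y, with 29 mm allowed. The automatic outline fit for this last check also picked up other dark pixels, so the cap's position is from the median of those points, and the picture agrees with it.
- **Next cap:** In the picture after the release it was in place in the magazine. I did not look at the magazine again after the push.
- **Bystanders:** The moves were planned clear of them, and I saw no contact force I couldn't explain. I did not re-measure their positions at the end.
- **Gripper:** It finished in the air about 185 mm above the bench, touching nothing.
- **Refused call:** The first move call was refused for a missing field (tx), and nothing moved.

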